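Prop the stock bin's sprung flap and take out the centrifuge rotor

TASK

Prop the spring-closed flap of the stock bin wide open with the loose prop: lay the prop's grip block down in the rest on the column beside the bin, so that its bar holds the raised flap up by itself. Then take the centrifuge rotor out of the bin and set it gently, upright, in the middle of the balance pan. Leave the flap propped open and the lidded pot in the bin, and do not disturb the other things on the bench.

Things in the scene. Friction and masses are not known exactly. Their poses are not given: they have to be found in the camera images.
- bin: White open-topped stock bin fixed on the bench, with a grey column at its left (+y) side. Origin on the bench, below the middle of the opening's depth; its x points away from the robot at yaw 0, y to the left, z up. Bin: outer x -86..86 mm, y -156..96, rim 100 mm high, walls 6 mm, inner floor 5 mm above the bench. Column: x 51..111, y 140..210 mm, joined to the bin by a 10 mm thick foot, x 32..112, y 85..215.
- flap (a joint): Angle of the flap, rad: 0 shut (level, on the rim), grows as its front edge (towards the robot) is raised, stop at 2.0. Flat plate 6 mm thick, clear with a grey front strip; bin y -155..95 mm, reaching 225 mm from the hinge axis to its front edge, so that it overhangs the bin's front wall by 49 mm. Underside 105 mm above the bench when shut. A spring and its weight always close it: 0.2 to 0.27 N m throughout (about 1.2 N at the front edge). It does not stay open on its own.
- flap_hinge (a point): Point on the hinge axis of the flap (axis along bin y), at bin x 90, y 70, z 108 mm; the axis lies in the middle of the plate's thickness. Fixed to the bin, axes as the bin's.
- flap_lip (a point): Point on the underside of the flap at its front edge, at bin y 70 mm (the part of the edge near the column). Moves with the flap.
- prop_rest (a point): Middle of the floor of the prop rest: channel along bin y on the column top, 40 mm wide (x), 70 long, ends open, floor 148 mm above the bench, upstands 12 mm high, 10 thick in front and behind; 9 mm nearer the robot than the hinge axis. The grip block lies in it upright, bar to -y; the flap then leans on the bar at 1.5 to 1.75 rad (once let go it turns the prop a few degrees). Axes as the bin's.
- prop_grip (a point): Centre of the grip block of the loose prop (0.2 to 0.4 kg): grey block 32 (x) x 70 (y) x 56 mm high, from whose -y end a round metal bar of 32 mm diameter runs 100 mm along -y, its axis 16 mm above the underside (12 mm below this point). Block and bar lie flat on the same underside, 28 mm below this point. Axes are the prop's own; its yaw varies.
- prop: The same prop; origin at the middle of the grip block's underside.
- rotor_center (a point): Centre of the centrifuge rotor (half-way up its 78 mm height, on its axis): black dished disc of 84 mm diameter and 31 mm thick with a ring of dark holes, and on top a plain white knob of 26 mm diameter from 31 to 78 mm above the underside, to be gripped. 0.15 to 0.3 kg. Stands upright in the bin, z up; it and the pot may be at either place.
- rotor: The same rotor; origin at the centre of its underside.
- pot_center (a point): Centre of the squat white lidded pot, 58 mm diameter, 38 mm high, standing in the bin beside the rotor; stays there.
- pan (a point): Centre of the top face of the round steel balance pan, 130 mm diameter, 62 mm above the bench. The balance is fixed; its white body (190 x 170 mm, 50 mm high) lies below the pan.
- balance: The balance; origin on the bench under the centre of the pan.
- beaker_center (a point): Centre of a loose glass beaker, 68 mm diameter, 85 mm high; bystander.
- bottle_center (a point): Centre of a loose clear bottle with a blue cap, 64 mm diameter, 150 mm high; bystander.
- rack_center (a point): Centre of a loose white tube rack with tubes, 60 x 150 mm, 78 mm high; bystander.
Things that resemble listed ones, but are neither listed nor needed, are in the scene too. What is meant by the prop is not orange, and is the larger of those in its own colour.

How it is judged:
On the way, in this order (a step that is already met when the one before it is completed fails the run):
1. the flap is wide open (over 1.2 rad), leaning on the prop, and the robot touches neither (value of joint flap above 1.2 rad and contact force between prop and flap above 0.2 N and contact force between each of the fingers, the arm and prop below 0.1 N and contact force between each of the fingers, the arm and flap below 0.1 N), for 0.3 s.
2. the rotor is lifted clear of the bin while the prop holds the flap open (value of joint flap above 1.2 rad and contact force between prop and flap above 0.2 N and z of rotor in the frame of bin above 0.11 m), for 0.1 s.
At the end, for the whole second after the job is handed in: The rotor stands upright (within 0.1 rad) and still on the balance pan, its centre within 30 mm of the pan's; the flap is open more than 1.2 rad and leans on the prop, which lies at rest with its grip block in the rest on the column (within 35 mm of its middle); the pot is still in the bin (horizontal distance between rotor and pan below 0.03 m and angle between rotor's own z axis and vertical below 0.1 rad and contact force between rotor and balance above 0.5 N and linear speed of each of rotor, prop below 0.02 m/s and value of joint flap above 1.2 rad and contact force between prop and flap above 0.2 N and z of prop in the frame of prop_rest between -0.005 and 0.015 m and horizontal distance between prop and prop_rest below 0.035 m and z of pot_center in the frame of bin below 0.06 m and horizontal distance between pot_center and bin below 0.17 m); the robot touches nothing.
It fails at once if the rotor is dropped or pressed hard on the balance (over 45 N) (contact force between rotor and balance above 45 N).
It fails at once if the beaker is pushed away by more than 50 mm or knocked over (distance of beaker_center from where it was at the start of the episode above 0.05 m or angle between beaker_center's own z axis and vertical above 0.6 rad).
It fails at once if the bottle is pushed away by more than 50 mm or knocked over (distance of bottle_center from where it was at the start of the episode above 0.05 m or angle between bottle_center's own z axis and vertical above 0.6 rad).
It fails at once if the rack is pushed away by more than 50 mm or knocked over (distance of rack_center from where it was at the start of the episode above 0.05 m or angle between rack_center's own z axis and vertical above 0.6 rad).
It also fails if it takes over 72 s, if anything falls off the work surface, if the arm or the gripper's body presses on something with over 40 N, if the wrist force passes 120 N, or if a joint passes its speed limit or range.

ROBOT

A 6-joint arm with a two-finger parallel gripper is mounted at the origin on the work surface. World frame = base frame: x ahead of the robot, y to its left, z up, the work surface at z = 0. Lengths are in m, angles in rad, forces in N, time in s.
With the tool pointing down it reaches from about 0.325 to 0.875 m from the base axis. Payload 4.4 kg.
Tool frame: the origin (TCP) lies midway between the tips of the shut fingers; the grasp point (between the pads) lies 19 mm behind it; z points along the fingers, y is the direction in which the jaws open and shut (so a half turn about z gives the same grasp; the last joint's range is limited). The gripper opens to 85 mm and grips with 20 to 120 N. Pads are 22 mm wide; open, the fingers measure 114 mm over their backs; the gripper's body (76 mm by 85 mm) begins 54 mm behind the grasp point. The pads swing forward as they close: fully open they stand 13 mm farther back than shut.
Start: joints at [-1.341, 0.207, 1.542, -0, 1.393, -0.15], TCP at [0.214, -0.534, 0.231] pointing down, gripper open.
Joint ranges: [-2.73, 2.73], [-0.86, 2.22], [0.23, 2.46], [-1.11, 4.25], [0.08, 2.63], [-2.82, 2.82]. Speed limits (rad/s): [2.79, 2.79, 3.14, 3.14, 3.14, 3.14].

INTERFACE

Orientations are given as a 3x3 rotation matrix whose columns are the frame's x, y, z axes.
In Python, from bench import monitor, imaging, arm gives the robot as it stands.
- The arm moves only by the tool carry_out, never from a script. Its argument "motion" is a list of rows, each an object of numbers: "gripper": the opening, from 0 (shut) to 1 (fully open); "dx", "dy", "dz": the shift along the world's x, y, z in mm; "turn": the turn about the world's z in units of 6 degrees (1.0 is 6 degrees). In form: [{"gripper": .., "dx": .., "dy": .., "dz": .., "turn": ..}, ...]. A call has 1 to 10 rows; each row is the pose to reach, as a shift and turn from the pose commanded when the call began; what a row does not reach only later rows make up. A row lasts 1/12 s, in which the tool goes at most 41.7 mm and 7.16 degrees, less where a joint would pass 70% of its speed; a pose out of reach is approached as far as the arm can. A call with a gripper value outside its range is refused whole. The fingers move at their own pace and stop on an object; the grip force is fixed at half the most. Time passes only in rows, so rows that repeat a pose let the fingers close. It gives the time, the measured TCP pose, the force and the opening at its end, in the units of the state.
- monitor.get_state(): the state, without advancing time (a new reading comes with each control period).
- imaging.snapshot(name): name is "scene" or "top" or "wrist"; returns (picture, depth): 480x640x3 uint8, red, green, blue; 480x640 float32, m along the optical axis (not along the pixel's ray), 0 where there is no reading.
- imaging.camera_params(name): a dict with "K" (3x3 intrinsics, pixels), "T" (4x4, takes a point from camera to world coordinates). Camera axes: x right, y down, z forward; pixel columns grow to the right and rows downward; lengths in m; the calibration is good to about 2 mm. A picture is of the moment at which its call begins: read the wrist's pose just before it. camera_params takes no time and is no camera call; for the wrist camera it gives the pose at the moment of the call.
- arm.finish_job(): hands the job in, once; it reports no verdict.
The state is a dict: "clock": time; "qpos": joint angles; "qvel": joint speeds; "joint_torque": joint torques, N m; "ee_pos": TCP position; "ee_rot": TCP orientation; "contact_force": force on the tool from outside, world axes, zero at the start; "moment": the same for the moment, N m; "finger_gap": finger opening in m.
Only numpy, scipy, OpenCV 4.12 (cv2) and the standard library are available. Lean on these libraries where they do the work, as an engineer would, in place of code of your own. Each camera call takes 0.05 s, during which the arm holds its last target.

## Working session

There is one attempt and no reset: what is moved stays moved. The work goes in short steps, Python scripts to look and compute and a tool call to move; the robot and the scene stay as the last step left them, time stands still between calls to the robot, and variables do not carry over. Pictures are saved under pics/ and viewed, and the job is handed in when it is done.

Besides the shell and the picture viewer there is one more tool, called after "Request:" as a command line: name --argument value ..., lists and objects as JSON in quotes. carry_out: Moves the arm, as the interface text tells. Its arguments: {"type":"object","properties":{"motion":{"type":"array"}},"required":["motion"]}

```bash
ls; mkdir -p pics
python3 - <<'E'
from bench import monitor, imaging, arm
import cv2,numpy as np
for n in ["scene","top","wrist"]:
    p,d=imaging.snapshot(n); c=imaging.camera_params(n)
    cv2.imwrite(f"pics/{n}0.png",p[:,:,::-1]); np.savez(f"{n}0.npz",p=p,d=d,K=c["K"],T=c["T"])
    print(n,np.round(c["K"],1).tolist(),np.round(c["T"],3).tolist(),(d>0).mean())
print(monitor.get_state())
E
```

```text
pics
scene [[604.3, 0.0, 318.8], [0.0, 604.3, 239.1], [0.0, 0.0, 1.0]] [[0.837, 0.441, -0.323, 0.934], [0.547, -0.682, 0.485, -0.599], [-0.007, -0.583, -0.813, 1.195], [0.0, 0.0, 0.0, 1.0]] 0.9959993489583333
top [[521.7, 0.0, 325.2], [0.0, 521.7, 236.3], [0.0, 0.0, 1.0]] [[0.021, -0.999, 0.047, 0.419], [-1.0, -0.021, -0.007, 0.056], [0.008, -0.047, -0.999, 1.4], [0.0, 0.0, 0.0, 1.0]] 0.9959505208333334
wrist [[366.4, 0.0, 316.2], [0.0, 366.4, 244.4], [0.0, 0.0, 1.0]] [[0.372, -0.888, -0.269, 0.282], [-0.928, -0.356, -0.106, -0.506], [-0.002, 0.289, -0.957, 0.373], [0.0, 0.0, 0.0, 1.0]] 0.9959342447916667
{'clock': 0.15, 'qpos': array([-1.34043650e+00,  2.07273002e-01,  1.54260452e+00, -1.55283920e-05,
        1.39349289e+00, -1.50495548e-01]), 'qvel': array([-0.00107605, -0.00293273, -0.00385088,  0.00066242, -0.00146405,
        0.0008222 ]), 'joint_torque': array([-7.83942869e-05, -3.83510828e+01, -2.92037076e+01, -3.76592252e-04,
        6.58223347e-03,  2.22971516e-05]), 'ee_pos': array([ 0.21359074, -0.53323945,  0.23037492]), 'ee_rot': array([[ 9.28346050e-01,  3.71716875e-01, -4.20792570e-04],
       [ 3.71717028e-01, -9.28344477e-01,  1.72730602e-03],
       [ 2.51428339e-04, -1.75995349e-03, -9.99998420e-01]]), 'contact_force': array([ 0.37837011,  0.20982011, -0.04569001]), 'moment': array([ 0.00346174, -0.00784952,  0.0305945 ]), 'finger_gap': 0.08542077000835595}
```

View pics/top0.png

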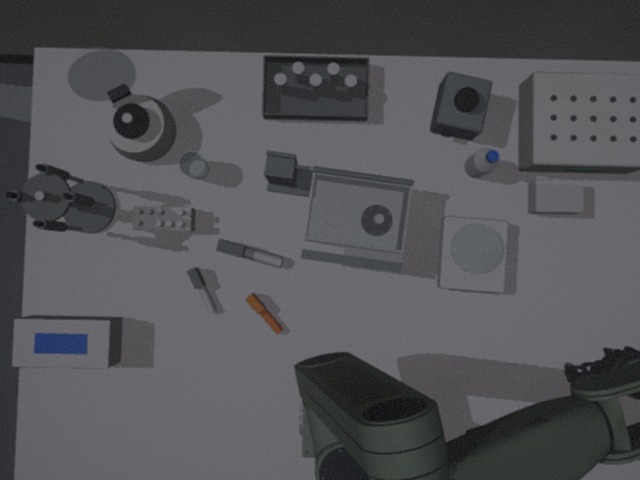

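View pics/scene0.png

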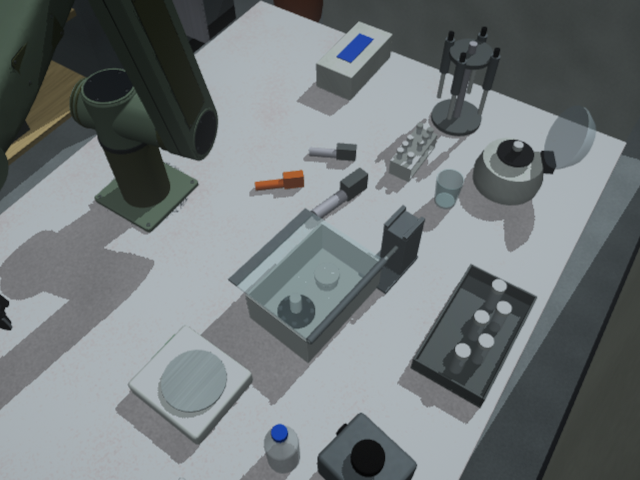

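Top view: prop candidates are the large grey one (block at 230,247, bar to 283,260), a small grey one (195,275 to 213,308) and an orange one (265,312). By the description I choose the large grey one. The bin is at (357,215), with the column at (280,168) and the rotor at (377,220). The pot is at (335,213), the pan at (477,248), the bottle at (485,160), the beaker at (195,165) and the rack at (163,218).

```bash
cat > h.py <<'E'
import numpy as np,cv2
def load(n):
    z=np.load(n+".npz"); return z["p"],z["d"],z["K"],z["T"]
def cloud(d,K,T):
    v,u=np.mgrid[:480,:640]; P=np.stack([(u-K[0,2])/K[0,0]*d,(v-K[1,2])/K[1,1]*d,d],-1)
    return P@T[:3,:3].T+T[:3,3]
def ray(u,v,z,K,T):
    r=T[:3,:3]@np.array([(u-K[0,2])/K[0,0],(v-K[1,2])/K[1,1],1]); o=T[:3,3]
    return o+r*(z-o[2])/r[2]
E
python3 - <<'E'
from h import *
p,d,K,T=load("top0"); C=cloud(d,K,T)
b=p[:,:,::-1]
cr=np.hstack([cv2.resize(b[225:325,180:300],None,fx=3.2,fy=3.2,interpolation=2),cv2.resize(b[140:280,250:420][:, :],(388,320),interpolation=2)])
cv2.imwrite("pics/crop1.png",cr)
def reg(name,u0,u1,v0,v1,zl,zh):
    S=C[v0:v1,u0:u1]; m=(S[...,2]>zl)&(S[...,2]<zh)&(d[v0:v1,u0:u1]>0); Q=S[m]
    r=cv2.minAreaRect((Q[:,:2]*1000).astype(np.float32))
    print(name,m.sum(),np.round(Q.mean(0),4),np.round([Q[:,2].min(),np.median(Q[:,2]),Q[:,2].max()],3),"rect",np.round(r[0],1),np.round(r[1],1),round(r[2],1))
reg("propblock",212,256,232,270,.046,.07)
reg("propbar",240,300,232,280,.022,.04)
reg("prop all",212,300,232,280,.012,.07)
reg("small",180,222,260,318,.010,.07)
reg("column",258,302,145,190,.14,.17)
reg("column>.155",258,302,145,190,.154,.17)
reg("flap",290,425,160,280,.09,.13)
reg("knob",360,395,200,240,.06,.09)
reg("disc",355,398,200,240,.025,.045)
reg("pot",320,352,195,232,.03,.055)
reg("pan",445,510,215,285,.056,.068)
reg("beaker",175,215,145,185,.06,.1)
reg("bottle",465,505,140,180,.12,.16)
reg("rack",125,200,200,240,.06,.09)
reg("frontstrip",295,410,240,285,.09,.13)
E
```

```text
propblock 338 [0.4466 0.2892 0.0557] [0.048 0.056 0.063] rect [446.7 289.9] [70.6 31.6] 75.4
propbar 409 [0.4258 0.2087 0.0293] [0.022 0.029 0.04 ] rect [426.3 212.5] [110.8  30.8] 74.5
prop all 821 [0.4346 0.2422 0.0396] [0.013 0.033 0.063] rect [434.2 241.5] [170.7  31.9] 75.4
small 480 [0.3387 0.3654 0.0288] [0.01  0.024 0.048] rect [334.8 365. ] [124.2  25.2] 27.3
column 763 [0.6475 0.1595 0.1521] [0.14  0.15  0.167] rect [647.4 159.8] [70.4 60.4] 83.0
column>.155 268 [0.6476 0.1596 0.1599] [0.154 0.16  0.167] rect [647.4 159.4] [68.8 60.4] 83.4
flap 9515 [ 0.5254 -0.03    0.1108] [0.09  0.111 0.13 ] rect [528.5  -5.5] [306.8 237. ] 82.3<stdin>:9: RuntimeWarning: Mean of empty slice.
  ret = um.true_divide(
Traceback (most recent call last):
ValueError: zero-size array to reduction operation minimum which has no identity
```

View pics/crop1.png

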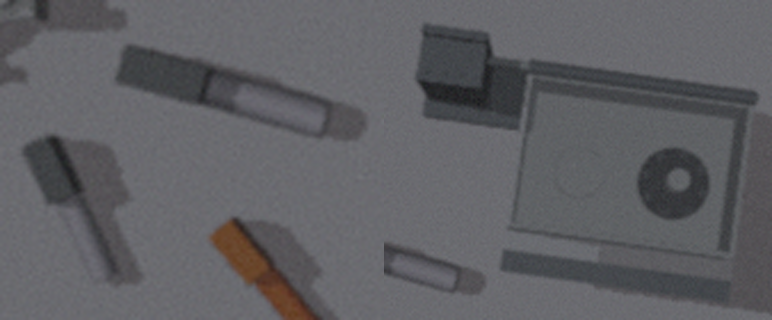

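```bash
cat >> h.py <<'E'
yaw=-np.deg2rad(7.0)
def R(a): return np.array([[np.cos(a),-np.sin(a)],[np.sin(a),np.cos(a)]])
E
python3 - <<'E'
from h import *
p,d,K,T=load("top0"); C=cloud(d,K,T)
def reg(name,u0,u1,v0,v1,zl,zh):
    S=C[v0:v1,u0:u1]; m=(S[...,2]>zl)&(S[...,2]<zh)&(d[v0:v1,u0:u1]>0); Q=S[m]
    if len(Q)<4: print(name,"none",len(Q)); return
    r=cv2.minAreaRect((Q[:,:2]*1000).astype(np.float32))
    print(name,m.sum(),np.round(Q.mean(0),4),np.round([Q[:,2].min(),np.median(Q[:,2]),Q[:,2].max()],3),"rect",np.round(r[0],1),np.round(r[1],1),round(r[2],1))
reg("flap",304,420,160,280,.1,.125)
reg("pan",445,510,215,285,.056,.068)
reg("balance",430,515,205,300,.04,.068)
reg("beaker",175,215,145,185,.06,.1)
reg("bottle",465,505,140,180,.12,.16)
reg("rack",125,200,200,240,.06,.09)
reg("strip",295,410,245,280,.09,.13)
# through clear flap rays
g=cv2.cvtColor(p,cv2.COLOR_RGB2GRAY)
for n,u,v,z in [("knob",378,220,.083),("disc",377,220,.036),("pot",335,213,.043),("pan",477,248,.062),("strip corners",302,250,.111),("",301,258,.111),("",403,270,.111),("",404,262,.111),("hinge",314,168,.111),("",413,180,.111)]:
    print(n,np.round(ray(u,v,z,K,T),4))
o=np.array([.6474,.1598])-R(yaw)@[.081,.175]; print("bin",o)
f=lambda x,y:np.round(o+R(yaw)@[x,y],4)
print("lip",f(-.135,.095),f(-.135,-.155),"hinge ends",f(.09,.095),f(.09,-.155))
E
```

```text
flap 9403 [ 0.5248 -0.0317  0.1108] [0.101 0.111 0.124] rect [526.  -21.7] [277.5 233.2] 83.2
pan 1948 [ 0.4586 -0.3433  0.0619] [0.056 0.062 0.068] rect [ 451.9 -340.2] [167.7 151.7] 2.2
balance 4696 [ 0.4433 -0.3393  0.0545] [0.04  0.053 0.068] rect [ 442.9 -342.2] [171.2 192.5] 86.6
beaker 236 [0.6614 0.3939 0.0769] [0.06  0.079 0.089] rect [658.1 389.7] [67.3 65.2] 88.1
bottle 166 [ 0.6806 -0.3539  0.1447] [0.12  0.149 0.158] rect [ 681.4 -356.7] [30.1 29.6] 15.5
rack 354 [0.5209 0.4698 0.0765] [0.06  0.077 0.085] rect [521.  470.3] [ 45.9 125.9] 0.4
strip 2111 [ 0.434  -0.0355  0.1101] [0.1   0.11  0.119] rect [442.4 -22.2] [250.1  67.9] 83.4
knob [ 0.5248 -0.0867  0.083 ]
disc [ 0.5285 -0.0892  0.036 ]
pot [0.544  0.0216 0.043 ]
pan [ 0.4597 -0.3449  0.062 ]
strip corners [0.4443 0.103  0.111 ]
 [0.4245 0.1051 0.111 ]
 [ 0.4    -0.1474  0.111 ]
 [ 0.4198 -0.1496  0.111 ]
hinge [0.6489 0.0778 0.111 ]
 [ 0.6242 -0.1693  0.111 ]
bin [ 0.54567663 -0.00402416]
lip [0.4233 0.1067] [ 0.3928 -0.1414] hinge ends [0.6466 0.0793] [ 0.6161 -0.1688]
```

Request:
carry_out --motion '[{"gripper": 1,"dx": 40,"dy": 35,"dz": 10,"turn": 0.4},{"gripper": 1,"dx": 60,"dy": 70,"dz": 20,"turn": 0.8},{"gripper": 1,"dx": 80,"dy": 105,"dz": 20,"turn": 1.2},{"gripper": 1,"dx": 100,"dy": 140,"dz": 20,"turn": 1.6},{"gripper": 1,"dx": 115,"dy": 175,"dz": 20,"turn": 2},{"gripper": 1,"dx": 130,"dy": 210,"dz": 20,"turn": 2.4},{"gripper": 1,"dx": 145,"dy": 245,"dz": 20,"turn": 2.8},{"gripper": 1,"dx": 155,"dy": 280,"dz": 20,"turn": 3.2},{"gripper": 1,"dx": 165,"dy": 315,"dz": 20,"turn": 3.6},{"gripper": 1,"dx": 170,"dy": 350,"dz": 20,"turn": 4}]'

```text
clock: 0.98
ee_pos: [0.3841, -0.1819, 0.2511]
ee_rot: [[0.695, 0.719, 0.0], [0.719, -0.695, 0.0], [0.0, 0.0, -1.0]]
contact_force: [0.6, -0.5, 0.3]
finger_gap: 0.0854
```

Request:
carry_out --motion '[{"gripper": 1,"dx": 5,"dy": 38,"dz": 0,"turn": 0.4},{"gripper": 1,"dx": 10,"dy": 76,"dz": 0,"turn": 0.8},{"gripper": 1,"dx": 15,"dy": 114,"dz": 0,"turn": 1.2},{"gripper": 1,"dx": 20,"dy": 152,"dz": 0,"turn": 1.6},{"gripper": 1,"dx": 26,"dy": 190,"dz": -5,"turn": 2.1},{"gripper": 1,"dx": 32,"dy": 228,"dz": -10,"turn": 2.6},{"gripper": 1,"dx": 38,"dy": 266,"dz": -15,"turn": 3.1},{"gripper": 1,"dx": 44,"dy": 304,"dz": -20,"turn": 3.6},{"gripper": 1,"dx": 50,"dy": 340,"dz": -25,"turn": 4},{"gripper": 1,"dx": 52,"dy": 360,"dz": -30,"turn": 4.4}]'

```text
clock: 1.82
ee_pos: [0.4356, 0.1797, 0.2209]
ee_rot: [[0.301, 0.954, 0.0], [0.954, -0.301, 0.001], [0.001, -0.0, -1.0]]
contact_force: [0.2, 0.1, 0.7]
finger_gap: 0.0857
```

Request:
carry_out --motion '[{"gripper": 1,"dx": 5,"dy": 35,"dz": -5,"turn": 0.3},{"gripper": 1,"dx": 9,"dy": 70,"dz": -10,"turn": 0.5},{"gripper": 1,"dx": 9,"dy": 95,"dz": -20,"turn": 0.5},{"gripper": 1,"dx": 9,"dy": 103,"dz": -35,"turn": 0.5},{"gripper": 1,"dx": 9,"dy": 103,"dz": -60,"turn": 0.5},{"gripper": 1,"dx": 9,"dy": 103,"dz": -80,"turn": 0.5},{"gripper": 1,"dx": 9,"dy": 103,"dz": -80,"turn": 0.5},{"gripper": 1,"dx": 9,"dy": 103,"dz": -80,"turn": 0.5}]'

```text
clock: 2.48
ee_pos: [0.4433, 0.2787, 0.1399]
ee_rot: [[0.255, 0.967, -0.004], [0.967, -0.255, -0.002], [-0.002, -0.003, -1.0]]
contact_force: [-0.4, -0.5, 1.2]
finger_gap: 0.0857
```

```bash
cat > snap.py <<'E'
import sys
from bench import monitor, imaging
import cv2,numpy as np
n,tag=sys.argv[1:3]
s=monitor.get_state(); c=imaging.camera_params(n); p,d=imaging.snapshot(n)
cv2.imwrite(f"pics/{tag}.png",p[:,:,::-1]); np.savez(f"{tag}.npz",p=p,d=d,K=c["K"],T=c["T"])
print(s["clock"],np.round(s["ee_pos"],4),np.round(s["ee_rot"],3).tolist(),s["finger_gap"],np.round(s["contact_force"],2))
E
python3 snap.py wrist w1
```

```text
2.4833 [0.4433 0.2787 0.1399] [[0.255, 0.967, -0.004], [0.967, -0.255, -0.002], [-0.002, -0.003, -1.0]] 0.08572730270722617 [-0.43 -0.48  1.25]
```

View pics/w1.png

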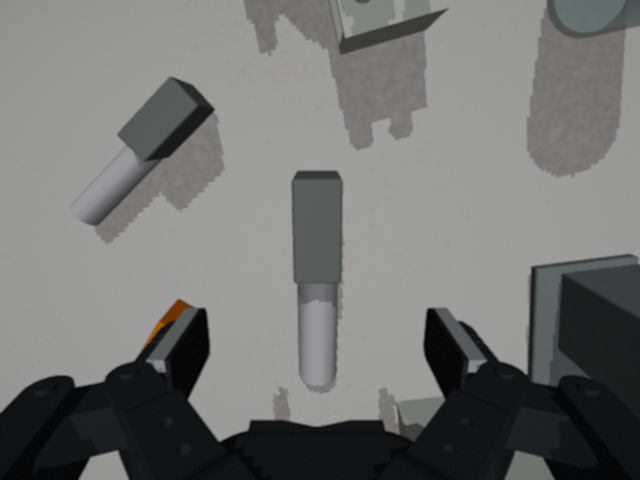

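The close view shows the chosen large grey prop centred between the fingers (block 293–342, 172–282; bar down to 318,385). The small grey lookalike is at (165,120) and the orange one at (170,320). I'll descend now.

Request:
carry_out --motion '[{"gripper": 1,"dx": 1,"dy": 3,"dz": -25},{"gripper": 1,"dx": 1,"dy": 3,"dz": -50},{"gripper": 1,"dx": 1,"dy": 3,"dz": -75},{"gripper": 1,"dx": 1,"dy": 3,"dz": -95},{"gripper": 1,"dx": 1,"dy": 3,"dz": -110},{"gripper": 1,"dx": 1,"dy": 3,"dz": -118},{"gripper": 1,"dx": 1,"dy": 3,"dz": -119},{"gripper": 1,"dx": 1,"dy": 3,"dz": -119}]'

```text
schema error: expected keys gripper, dx, dy, dz, turn
```

Request:
carry_out --motion '[{"gripper": 0.2},{"gripper": 0.2},{"gripper": 0.2},{"gripper": 0.2},{"gripper": 0.2},{"gripper": 0.2},{"gripper": 0.2},{"gripper": 0.2}]'

```text
schema error: expected keys gripper, dx, dy, dz, turn
```

Request:
carry_out --motion '[{"gripper": 1,"dx": 1,"dy": 3,"dz": -25,"turn": 0},{"gripper": 1,"dx": 1,"dy": 3,"dz": -50,"turn": 0},{"gripper": 1,"dx": 1,"dy": 3,"dz": -75,"turn": 0},{"gripper": 1,"dx": 1,"dy": 3,"dz": -95,"turn": 0},{"gripper": 1,"dx": 1,"dy": 3,"dz": -110,"turn": 0},{"gripper": 1,"dx": 1,"dy": 3,"dz": -118,"turn": 0},{"gripper": 1,"dx": 1,"dy": 3,"dz": -119,"turn": 0},{"gripper": 1,"dx": 1,"dy": 3,"dz": -119,"turn": 0}]'

```text
clock: 3.2
ee_pos: [0.4468, 0.2825, 0.0234]
ee_rot: [[0.255, 0.967, 0.002], [0.967, -0.255, 0.001], [0.001, 0.001, -1.0]]
contact_force: [0.3, -0.8, 1.0]
finger_gap: 0.0856
```

Request:
carry_out --motion '[{"gripper": 0.2,"dx": 0,"dy": 0,"dz": 0,"turn": 0},{"gripper": 0.2,"dx": 0,"dy": 0,"dz": 0,"turn": 0},{"gripper": 0.2,"dx": 0,"dy": 0,"dz": 0,"turn": 0},{"gripper": 0.2,"dx": 0,"dy": 0,"dz": 0,"turn": 0},{"gripper": 0.2,"dx": 0,"dy": 0,"dz": 0,"turn": 0},{"gripper": 0.2,"dx": 0,"dy": 0,"dz": 0,"turn": 0},{"gripper": 0.2,"dx": 0,"dy": 0,"dz": 0,"turn": 0},{"gripper": 0.2,"dx": 0,"dy": 0,"dz": 0,"turn": 0},{"gripper": 0.2,"dx": 0,"dy": 0,"dz": 0,"turn": 0},{"gripper": 0.2,"dx": 0,"dy": 0,"dz": 0,"turn": 0}]'

```text
clock: 4.03
ee_pos: [0.4464, 0.2826, 0.0232]
ee_rot: [[0.255, 0.967, 0.001], [0.967, -0.255, 0.001], [0.001, 0.001, -1.0]]
contact_force: [-0.8, 0.7, 6.3]
finger_gap: 0.0313
```

Request:
carry_out --motion '[{"gripper": 0.2,"dx": 0,"dy": 0,"dz": 10,"turn": 0},{"gripper": 0.2,"dx": 0,"dy": 0,"dz": 25,"turn": 0},{"gripper": 0.2,"dx": 0,"dy": 0,"dz": 45,"turn": 0},{"gripper": 0.2,"dx": -10,"dy": 0,"dz": 60,"turn": 0},{"gripper": 0.2,"dx": -30,"dy": 0,"dz": 66,"turn": 0},{"gripper": 0.2,"dx": -50,"dy": -5,"dz": 66,"turn": 0},{"gripper": 0.2,"dx": -65,"dy": -20,"dz": 66,"turn": 0.2},{"gripper": 0.2,"dx": -69,"dy": -40,"dz": 66,"turn": 0.5},{"gripper": 0.2,"dx": -69,"dy": -60,"dz": 66,"turn": 0.8},{"gripper": 0.2,"dx": -69,"dy": -75,"dz": 66,"turn": 1.1}]'

```text
clock: 4.87
ee_pos: [0.3749, 0.2058, 0.0878]
ee_rot: [[0.14, 0.99, -0.002], [0.99, -0.14, -0.001], [-0.001, -0.002, -1.0]]
contact_force: [0.7, 0.2, -2.5]
finger_gap: 0.0311
```

Request:
carry_out --motion '[{"gripper": 0.2,"dx": 0,"dy": -12,"dz": 0,"turn": 0.25},{"gripper": 0.2,"dx": 0,"dy": -20,"dz": 0,"turn": 0.25},{"gripper": 0.2,"dx": 0,"dy": -23,"dz": 0,"turn": 0.25},{"gripper": 0.2,"dx": 0,"dy": -23,"dz": 0,"turn": 0.25},{"gripper": 0.2,"dx": 0,"dy": -23,"dz": 0,"turn": 0.25}]'

```text
clock: 5.28
ee_pos: [0.3767, 0.1844, 0.0883]
ee_rot: [[0.117, 0.993, -0.0], [0.993, -0.117, 0.0], [0.0, -0.0, -1.0]]
contact_force: [0.6, -0.2, -2.5]
finger_gap: 0.031
```

```bash
python3 snap.py top t2; python3 snap.py wrist w2
```

```text
5.2833 [0.3767 0.1844 0.0883] [[0.117, 0.993, -0.0], [0.993, -0.117, 0.0], [0.0, -0.0, -1.0]] 0.03104110361190392 [ 0.59 -0.19 -2.53]
5.3333 [0.3768 0.1846 0.0883] [[0.116, 0.993, 0.0], [0.993, -0.116, 0.0], [0.0, 0.0, -1.0]] 0.03125769860980661 [-0.13  0.22 -2.2 ]
```

View pics/t2.png

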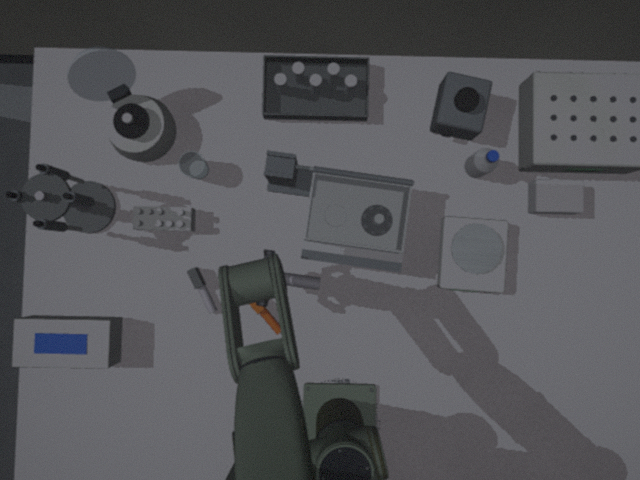

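View pics/w2.png

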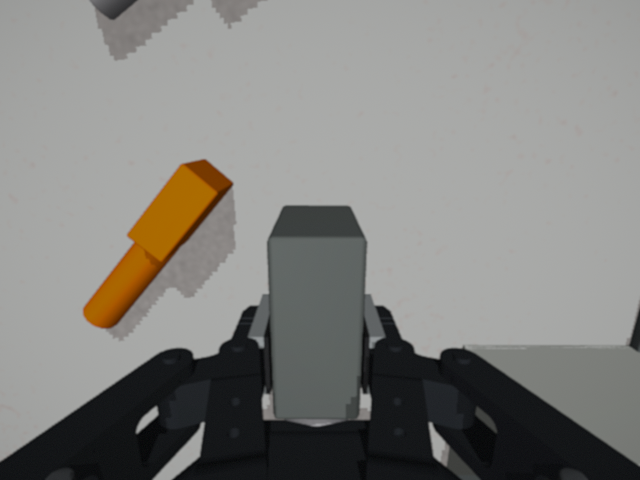

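The prop is held square in the fingers (block at 268–365, 205–418). In the top view its bar emerges at (285–330,281), in front of the flap strip. Next I check the bar's level and height.

Run:
```python
from h import *
p,d,K,T=load("t2"); C=cloud(d,K,T)
S=C[270:300,284:345]; m=(S[...,2]>.05)&(S[...,2]<.13); 
Q=S[m]
o=np.array([.5465,-.00475]);B=(Q[:,:2]-o)@R(-np.deg2rad(6.7))
print(len(Q),np.round(B.min(0),3),np.round(B.max(0),3))
for a in np.arange(.03,.15,.012):
    k=(B[:,1]>a)&(B[:,1]<a+.012)&(B[:,0]<-.15)
    if k.sum(): print(round(a,3),k.sum(),np.round([Q[k,2].max(),np.median(Q[k,2])],3),np.round([B[k,0].min(),B[k,0].max()],3))
```

```text
441 [-0.207  0.04 ] [-0.175  0.133]
0.03 9 [0.1   0.093] [-0.202 -0.177]
0.042 62 [0.103 0.092] [-0.207 -0.175]
0.054 60 [0.104 0.093] [-0.206 -0.175]
0.066 59 [0.101 0.095] [-0.206 -0.176]
0.078 64 [0.102 0.094] [-0.206 -0.175]
0.09 60 [0.102 0.095] [-0.206 -0.175]
0.102 60 [0.101 0.094] [-0.207 -0.176]
0.114 58 [0.102 0.094] [-0.206 -0.175]
0.126 9 [0.097 0.092] [-0.184 -0.175]
```

Request:
carry_out --motion '[{"gripper": 0.2,"dx": 12,"dy": -1.4,"dz": 0,"turn": 0},{"gripper": 0.2,"dx": 24,"dy": -2.8,"dz": 0,"turn": 0},{"gripper": 0.2,"dx": 36,"dy": -4.2,"dz": 0,"turn": 0},{"gripper": 0.2,"dx": 48,"dy": -5.6,"dz": 0,"turn": 0},{"gripper": 0.2,"dx": 60,"dy": -7,"dz": 0,"turn": 0},{"gripper": 0.2,"dx": 70,"dy": -8.2,"dz": 0,"turn": 0},{"gripper": 0.2,"dx": 78,"dy": -9.2,"dz": 0,"turn": 0},{"gripper": 0.2,"dx": 78,"dy": -9.2,"dz": 0,"turn": 0},{"gripper": 0.2,"dx": 78,"dy": -9.2,"dz": 5,"turn": 0},{"gripper": 0.2,"dx": 78,"dy": -9.2,"dz": 12,"turn": 0}]'

```text
clock: 6.22
ee_pos: [0.4532, 0.1747, 0.0996]
ee_rot: [[0.116, 0.993, -0.003], [0.993, -0.116, -0.001], [-0.001, -0.003, -1.0]]
contact_force: [-0.4, -2.0, -3.5]
finger_gap: 0.0315
```

Request:
carry_out --motion '[{"gripper": 0.2,"dx": 1,"dy": 0,"dz": 8,"turn": 0},{"gripper": 0.2,"dx": 2,"dy": 0,"dz": 16,"turn": 0},{"gripper": 0.2,"dx": 3,"dy": 0,"dz": 24,"turn": 0},{"gripper": 0.2,"dx": 4,"dy": 0,"dz": 32,"turn": 0},{"gripper": 0.2,"dx": 7,"dy": -0.8,"dz": 42,"turn": 0},{"gripper": 0.2,"dx": 10,"dy": -1.2,"dz": 52,"turn": 0},{"gripper": 0.2,"dx": 13,"dy": -1.5,"dz": 62,"turn": 0},{"gripper": 0.2,"dx": 17,"dy": -2,"dz": 72,"turn": 0},{"gripper": 0.2,"dx": 22,"dy": -2.6,"dz": 82,"turn": 0},{"gripper": 0.2,"dx": 22,"dy": -2.6,"dz": 82,"turn": 0}]'

```text
clock: 7.05
ee_pos: [0.4797, 0.1725, 0.1854]
ee_rot: [[0.117, 0.993, 0.006], [0.993, -0.117, 0.001], [0.002, 0.006, -1.0]]
contact_force: [-0.4, 0.3, -3.4]
finger_gap: 0.0316
```

```bash
python3 snap.py scene s3; python3 -c "
from bench import monitor;s=monitor.get_state();print(s['moment'],s['qpos'])"
```

```text
7.05 [0.4797 0.1725 0.1854] [[0.117, 0.993, 0.006], [0.993, -0.117, 0.001], [0.002, 0.006, -1.0]] 0.031550912298940255 [-0.4   0.34 -3.45]
[ 0.23217028 -0.01883678 -0.03736313] [ 1.75679299e-01  1.08556265e-01  1.75637479e+00 -4.42899831e-05
  1.27237416e+00  2.92601103e-01]
```

View pics/s3.png

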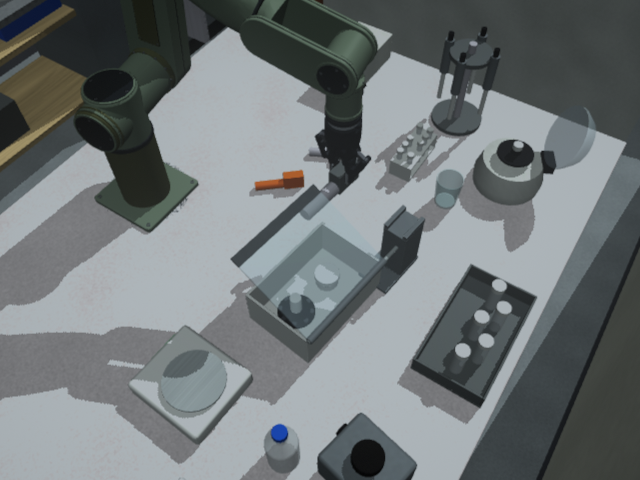

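The flap rides up on the bar (bar at 320,205, front strip 235–320,190–260) and the bystanders are untouched. I'll continue up and over.

Request:
carry_out --motion '[{"gripper": 0.2,"dx": 6,"dy": -0.7,"dz": 10,"turn": 0},{"gripper": 0.2,"dx": 13,"dy": -1.5,"dz": 20,"turn": 0},{"gripper": 0.2,"dx": 20,"dy": -2.3,"dz": 30,"turn": 0},{"gripper": 0.2,"dx": 27,"dy": -3.2,"dz": 40,"turn": 0},{"gripper": 0.2,"dx": 36,"dy": -4.2,"dz": 49,"turn": 0},{"gripper": 0.2,"dx": 45,"dy": -5.3,"dz": 58,"turn": 0},{"gripper": 0.2,"dx": 54,"dy": -6.3,"dz": 66,"turn": 0},{"gripper": 0.2,"dx": 64,"dy": -7.5,"dz": 73,"turn": 0},{"gripper": 0.2,"dx": 74,"dy": -8.7,"dz": 79,"turn": 0},{"gripper": 0.2,"dx": 84,"dy": -9.9,"dz": 84,"turn": 0}]'

```text
clock: 7.93
ee_pos: [0.561, 0.1623, 0.2667]
ee_rot: [[0.117, 0.993, -0.001], [0.993, -0.117, -0.0], [-0.0, -0.001, -1.0]]
contact_force: [-1.2, 0.1, -2.8]
finger_gap: 0.0312
```

Request:
carry_out --motion '[{"gripper": 0.2,"dx": 10,"dy": -1.2,"dz": 3,"turn": 0},{"gripper": 0.2,"dx": 20,"dy": -2.3,"dz": 5,"turn": 0},{"gripper": 0.2,"dx": 30,"dy": -3.5,"dz": 5,"turn": 0},{"gripper": 0.2,"dx": 40,"dy": -4.7,"dz": 4,"turn": 0},{"gripper": 0.2,"dx": 50,"dy": -5.9,"dz": 2,"turn": 0},{"gripper": 0.2,"dx": 60,"dy": -7,"dz": -1,"turn": 0},{"gripper": 0.2,"dx": 70,"dy": -8.2,"dz": -5,"turn": 0},{"gripper": 0.2,"dx": 78,"dy": -9.1,"dz": -10,"turn": 0},{"gripper": 0.2,"dx": 82,"dy": -9.6,"dz": -14,"turn": 0},{"gripper": 0.2,"dx": 82,"dy": -9.6,"dz": -14,"turn": 0}]'

```text
clock: 8.77
ee_pos: [0.6427, 0.1525, 0.2501]
ee_rot: [[0.117, 0.993, -0.003], [0.993, -0.117, -0.0], [-0.001, -0.003, -1.0]]
contact_force: [-1.2, -0.7, -3.3]
finger_gap: 0.0316
```

```bash
python3 snap.py scene s4; python3 snap.py wrist w4; python3 -c "
from bench import monitor;s=monitor.get_state();print(s['moment'])"
```

```text
8.7667 [0.6427 0.1525 0.2501] [[0.117, 0.993, -0.003], [0.993, -0.117, -0.0], [-0.001, -0.003, -1.0]] 0.031571612158343206 [-1.23 -0.72 -3.33]
8.8167 [0.6422 0.1527 0.2506] [[0.117, 0.993, -0.003], [0.993, -0.117, -0.0], [-0.001, -0.003, -1.0]] 0.03130922983031129 [-1.78 -0.04 -2.66]
[ 0.05673393  0.3213647  -0.12180581]
```

View pics/s4.png

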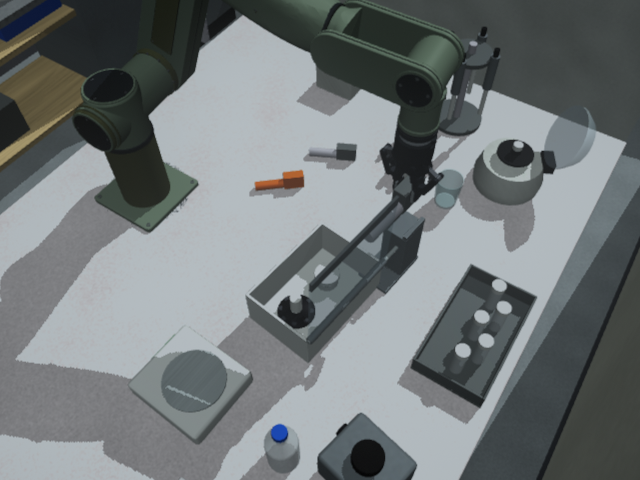

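View pics/w4.png

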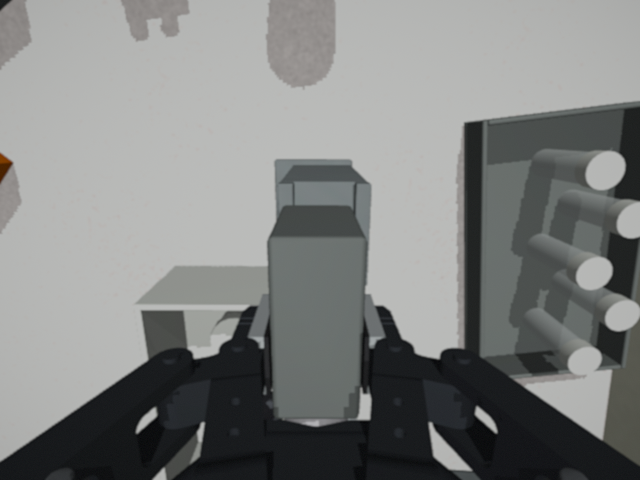

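Now the flap is steep (strip edge from 312,290 to 405,195) and leaning on the bar. The wrist view shows the rest's channel (277–368, 160–205) just beyond the held block. I cross-check the offset with the wrist depth.

Run:
```python
from h import *
p,d,K,T=load("w4"); C=cloud(d,K,T)
o=np.array([.5465,-.00475]);B=(C[...,:2]-o)@R(-np.deg2rad(6.7)); Z=C[...,2]
for n,(v0,v1,u0,u1),zl,zh in [("upst",(140,215,260,385),.154,.168),("floor",(140,215,260,385),.142,.153),("block",(200,330,255,380),.272,.295)]:
    b=B[v0:v1,u0:u1];z=Z[v0:v1,u0:u1];m=(z>zl)&(z<zh);q=b[m]
    if len(q): print(n,len(q),np.round(np.percentile(q,[1,99],axis=0),4).tolist(),np.median(z[m]), np.round(np.median(q,0),4))
```

```text
upst 904 [[0.0516, 0.1916], [0.111, 0.2113]] 0.16036498580995492 [0.1021 0.2031]
floor 1575 [[0.0576, 0.1952], [0.1056, 0.2113]] 0.1484375940762587 [0.0813 0.2041]
block 10321 [[0.057, 0.1784], [0.0964, 0.2109]] 0.28366476830719456 [0.0768 0.196 ]
```

Request:
carry_out --motion '[{"gripper": 0.2,"dx": 4.5,"dy": -0.5,"dz": -5,"turn": 0},{"gripper": 0.2,"dx": 4.5,"dy": -0.5,"dz": -13,"turn": 0},{"gripper": 0.2,"dx": 4.5,"dy": -0.5,"dz": -21,"turn": 0},{"gripper": 0.2,"dx": 4.5,"dy": -0.5,"dz": -29,"turn": 0},{"gripper": 0.2,"dx": 4.5,"dy": -0.5,"dz": -37,"turn": 0},{"gripper": 0.2,"dx": 4.5,"dy": -0.5,"dz": -45,"turn": 0},{"gripper": 0.2,"dx": 4.5,"dy": -0.5,"dz": -52,"turn": 0},{"gripper": 0.2,"dx": 4.5,"dy": -0.5,"dz": -57,"turn": 0},{"gripper": 0.2,"dx": 4.5,"dy": -0.5,"dz": -60,"turn": 0},{"gripper": 0.2,"dx": 4.5,"dy": -0.5,"dz": -60,"turn": 0}]'

```text
clock: 9.7
ee_pos: [0.6464, 0.1523, 0.191]
ee_rot: [[0.117, 0.993, -0.002], [0.993, -0.117, -0.0], [-0.0, -0.002, -1.0]]
contact_force: [-2.0, 0.4, -4.5]
finger_gap: 0.0311
```

```bash
python3 snap.py wrist w5;python3 - <<'E'
from h import *
p,d,K,T=load("w5"); C=cloud(d,K,T)
o=np.array([.5465,-.00475]);B=(C[...,:2]-o)@R(-np.deg2rad(6.7)); Z=C[...,2]
for n,(v0,v1,u0,u1),zl,zh in [("upst",(140,270,250,395),.154,.166),("block",(200,330,255,380),.21,.24)]:
    b=B[v0:v1,u0:u1];z=Z[v0:v1,u0:u1];m=(z>zl)&(z<zh);q=b[m]
    if len(q): print(n,len(q),np.round(np.percentile(q,[1,99],axis=0),4).tolist(),np.median(z[m]), np.round(np.median(q,0),4))
E
```

```text
9.7 [0.6464 0.1523 0.191 ] [[0.117, 0.993, -0.002], [0.993, -0.117, -0.0], [-0.0, -0.002, -1.0]] 0.031080611102558733 [-1.98  0.35 -4.49]
upst 2163 [[0.0515, 0.1766], [0.111, 0.2113]] 0.16042413981911488 [0.1014 0.1999]
block 10535 [[0.061, 0.1785], [0.1008, 0.211]] 0.2240326021459989 [0.081  0.1963]
```

View pics/w5.png

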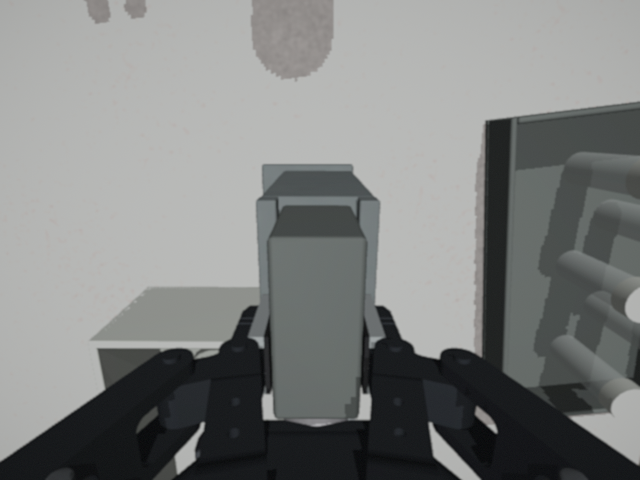

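The block (270–363, 205–418) sits centred between the upstands (258–275 and 362–379), 20 mm above the floor.

Request:
carry_out --motion '[{"gripper": 0.2,"dx": 0,"dy": 0,"dz": -4,"turn": 0},{"gripper": 0.2,"dx": 0,"dy": 0,"dz": -8,"turn": 0},{"gripper": 0.2,"dx": 0,"dy": 0,"dz": -12,"turn": 0},{"gripper": 0.2,"dx": 0,"dy": 0,"dz": -15,"turn": 0},{"gripper": 0.2,"dx": 0,"dy": 0,"dz": -17,"turn": 0},{"gripper": 0.2,"dx": 0,"dy": 0,"dz": -18.5,"turn": 0},{"gripper": 0.2,"dx": 0,"dy": 0,"dz": -19.5,"turn": 0},{"gripper": 0.2,"dx": 0,"dy": 0,"dz": -19.5,"turn": 0}]'

```text
clock: 10.42
ee_pos: [0.647, 0.1524, 0.1725]
ee_rot: [[0.116, 0.993, -0.001], [0.993, -0.116, -0.0], [-0.0, -0.001, -1.0]]
contact_force: [-3.5, 1.0, -0.5]
finger_gap: 0.0311
```

Request:
carry_out --motion '[{"gripper": 0.2,"dx": 0,"dy": 0,"dz": -0.7,"turn": 0},{"gripper": 0.2,"dx": 0,"dy": 0,"dz": -0.7,"turn": 0},{"gripper": 0.45,"dx": 0,"dy": 0,"dz": -0.7,"turn": 0},{"gripper": 0.6,"dx": 0,"dy": 0,"dz": -0.7,"turn": 0},{"gripper": 0.8,"dx": 0,"dy": 0,"dz": -0.7,"turn": 0},{"gripper": 0.8,"dx": 0,"dy": 0,"dz": -0.7,"turn": 0},{"gripper": 0.8,"dx": 0,"dy": 0,"dz": -0.7,"turn": 0},{"gripper": 0.8,"dx": 0,"dy": 0,"dz": -0.7,"turn": 0},{"gripper": 0.8,"dx": 0,"dy": 0,"dz": -0.7,"turn": 0}]'

```text
clock: 11.17
ee_pos: [0.6474, 0.1524, 0.1722]
ee_rot: [[0.116, 0.993, 0.001], [0.993, -0.116, -0.0], [0.0, 0.001, -1.0]]
contact_force: [1.0, -0.2, -0.0]
finger_gap: 0.0685
```

```bash
python3 snap.py wrist w6; python3 snap.py scene s6
```

```text
11.1667 [0.6474 0.1524 0.1722] [[0.116, 0.993, 0.001], [0.993, -0.116, -0.0], [0.0, 0.001, -1.0]] 0.0684901997783601 [ 0.97 -0.23 -0.  ]
11.2167 [0.6473 0.1524 0.1721] [[0.116, 0.993, 0.0], [0.993, -0.116, 0.0], [0.0, 0.0, -1.0]] 0.06814042960017148 [-0.7   0.28 -0.39]
```

View pics/w6.png

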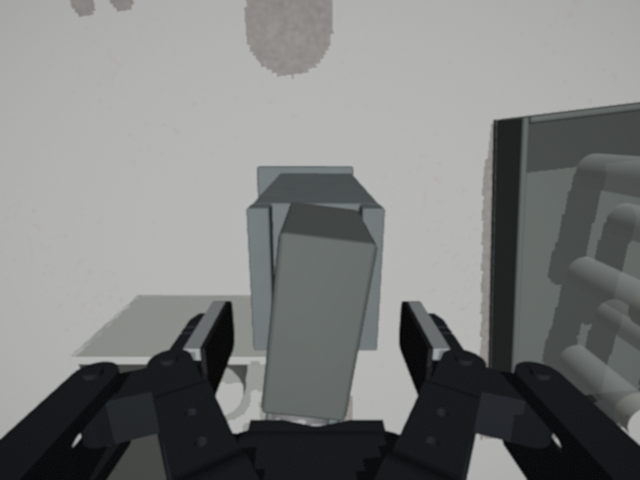

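View pics/s6.png

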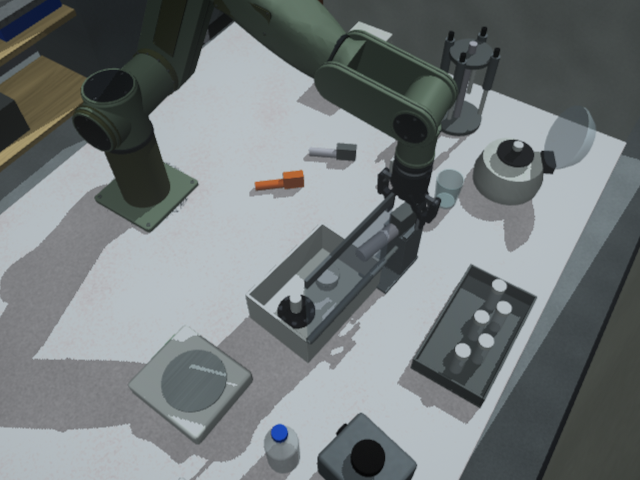

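The prop lies in the rest, turned a few degrees (block 265–375, 205–418), and the flap leans on its bar. The fingers are free, so I retreat up, then back.

Request:
carry_out --motion '[{"gripper": 0.8,"dx": 0,"dy": 0,"dz": 10,"turn": 0},{"gripper": 0.8,"dx": 0,"dy": 0,"dz": 25,"turn": 0},{"gripper": 0.8,"dx": 0,"dy": 0,"dz": 45,"turn": 0},{"gripper": 0.8,"dx": 0,"dy": 0,"dz": 65,"turn": 0},{"gripper": 0.8,"dx": -5,"dy": 5,"dz": 85,"turn": 0},{"gripper": 0.8,"dx": -25,"dy": 8,"dz": 105,"turn": 0},{"gripper": 0.8,"dx": -55,"dy": 10,"dz": 120,"turn": 0},{"gripper": 0.8,"dx": -90,"dy": 12,"dz": 130,"turn": 0},{"gripper": 0.8,"dx": -125,"dy": 14,"dz": 130,"turn": 0},{"gripper": 0.8,"dx": -150,"dy": 14,"dz": 130,"turn": 0}]'

```text
clock: 12.1
ee_pos: [0.4954, 0.1669, 0.3043]
ee_rot: [[0.116, 0.993, 0.003], [0.993, -0.116, 0.001], [0.001, 0.002, -1.0]]
contact_force: [0.0, 0.5, 0.3]
finger_gap: 0.0681
```

Request:
carry_out --motion '[{"gripper": 1,"dx": -10,"dy": -30,"dz": 0,"turn": 0},{"gripper": 1,"dx": -20,"dy": -60,"dz": 0,"turn": 0},{"gripper": 1,"dx": -30,"dy": -95,"dz": 0,"turn": 0},{"gripper": 1,"dx": -40,"dy": -130,"dz": 0,"turn": 0},{"gripper": 1,"dx": -50,"dy": -165,"dz": 0,"turn": 0},{"gripper": 1,"dx": -60,"dy": -200,"dz": 0,"turn": 0},{"gripper": 1,"dx": -65,"dy": -230,"dz": 0,"turn": 0},{"gripper": 1,"dx": -65,"dy": -250,"dz": 0,"turn": 0},{"gripper": 1,"dx": -65,"dy": -250,"dz": 0,"turn": 0}]'

```text
clock: 12.85
ee_pos: [0.432, -0.087, 0.3032]
ee_rot: [[0.121, 0.993, 0.002], [0.993, -0.121, -0.002], [-0.002, 0.002, -1.0]]
contact_force: [-0.2, -0.4, -0.9]
finger_gap: 0.0854
```

```bash
python3 snap.py wrist w7; python3 snap.py scene s7; python3 snap.py top t7;  python3 - <<'E'
from h import *
for n in ["w7","t7","s7"]:
    p,d,K,T=load(n); C=cloud(d,K,T); Z=C[...,2]
    m=(abs(C[...,0]-.53)<.07)&(abs(C[...,1]+.09)<.05)&(d>0)
    for a,zl,zh in [("knob",.075,.092),("disc",.030,.043)]:
        k=m&(Z>zl)&(Z<zh); Q=C[k]
        if len(Q)>5:
            c,r=cv2.minEnclosingCircle((Q[:,:2]*1000).astype(np.float32)); print(n,a,len(Q),np.round(Q.mean(0),4),np.round(c,1),round(r,1))
    k=(abs(C[...,0]-.65)<.05)&(abs(C[...,1]-.16)<.05)&(Z>.195)&(Z<.215)
    if k.sum()>5: print(n,"block",k.sum(),np.round(C[k].mean(0),4),cv2.minAreaRect((C[k][:,:2]*1000).astype(np.float32)))
E
```

```text
12.85 [ 0.432  -0.087   0.3032] [[0.121, 0.993, 0.002], [0.993, -0.121, -0.002], [-0.002, 0.002, -1.0]] 0.0854238179758075 [-0.23 -0.42 -0.86]
12.9 [ 0.4322 -0.0852  0.303 ] [[0.12, 0.993, 0.001], [0.993, -0.12, -0.0], [-0.0, 0.002, -1.0]] 0.085684019714427 [ 0.68 -0.09 -0.12]
12.95 [ 0.4322 -0.084   0.3028] [[0.118, 0.993, 0.001], [0.993, -0.118, 0.0], [0.0, 0.001, -1.0]] 0.08538283007290491 [0.56 0.4  0.03]
w7 knob 545 [ 0.5283 -0.0876  0.0829] [529.2 -88.2] 13.0
w7 disc 2611 [ 0.5265 -0.085   0.0346] [529.2 -88.7] 39.5
t7 knob 82 [ 0.5287 -0.0893  0.0822] [529.6 -89.7] 13.1
t7 disc 406 [ 0.532  -0.0826  0.0348] [529.6 -87.9] 40.4
t7 block 427 [0.6468 0.1591 0.2036] ((647.2222290039062, 159.19239807128906), (70.36995697021484, 32.0976676940918), 75.64148712158203)
s7 knob 153 [ 0.5123 -0.0814  0.0819] [501.5 -70.7] 49.3
s7 disc 429 [ 0.5271 -0.0987  0.034 ] [508.7 -81.1] 60.7
s7 block 447 [0.6509 0.156  0.2017] ((650.327392578125, 157.98837280273438), (73.43477630615234, 33.9351692199707), 76.68599700927734)
```

View pics/w7.png

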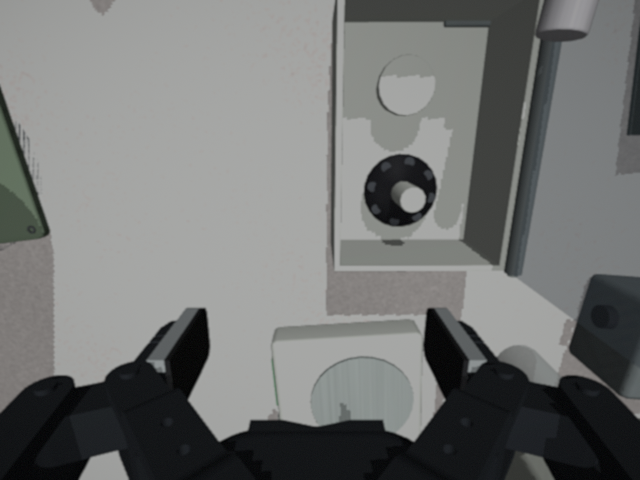

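View pics/s7.png

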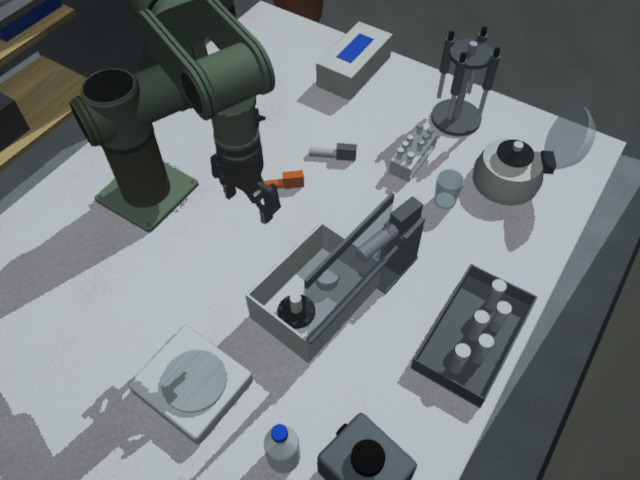

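Wrist view: the rotor is at (400,190) with its knob at (411,200) in the open bin, the pot at (407,85) beside it, and the pan at (362,398). The scene view shows the flap standing on the prop. Next I go over the rotor.

Request:
carry_out --motion '[{"gripper": 1,"dx": 25,"dy": -2,"dz": -10,"turn": 0},{"gripper": 1,"dx": 50,"dy": -4,"dz": -30,"turn": 0},{"gripper": 1,"dx": 75,"dy": -4.5,"dz": -50,"turn": 0},{"gripper": 1,"dx": 92,"dy": -4.5,"dz": -75,"turn": 0},{"gripper": 1,"dx": 97,"dy": -4.5,"dz": -100,"turn": 0},{"gripper": 1,"dx": 97,"dy": -4.5,"dz": -125,"turn": 0},{"gripper": 1,"dx": 97,"dy": -4.5,"dz": -145,"turn": 0},{"gripper": 1,"dx": 97,"dy": -4.5,"dz": -155,"turn": 0},{"gripper": 1,"dx": 97,"dy": -4.5,"dz": -155,"turn": 0},{"gripper": 1,"dx": 97,"dy": -4.5,"dz": -155,"turn": 0}]'

```text
clock: 13.83
ee_pos: [0.5294, -0.0872, 0.1473]
ee_rot: [[0.115, 0.993, -0.0], [0.993, -0.115, 0.0], [0.0, -0.0, -1.0]]
contact_force: [0.1, -0.1, 0.7]
finger_gap: 0.0853
```

```bash
python3 snap.py wrist w8
python3 - <<'E'
from h import *
for n in ["w8"]:
    p,d,K,T=load(n); C=cloud(d,K,T); Z=C[...,2]
    m=(abs(C[...,0]-.53)<.03)&(abs(C[...,1]+.09)<.03)&(d>0)
    k=m&(Z>.078)&(Z<.09); Q=C[k]
    if len(Q)>5: print(len(Q),cv2.minEnclosingCircle((Q[:,:2]*1000).astype(np.float32)))
E
```

```text
13.8333 [ 0.5294 -0.0872  0.1473] [[0.115, 0.993, -0.0], [0.993, -0.115, 0.0], [0.0, -0.0, -1.0]] 0.08527831159764801 [ 0.15 -0.1   0.69]
1372 ((529.1550903320312, -88.06173706054688), 12.958972930908203)
```

View pics/w8.png

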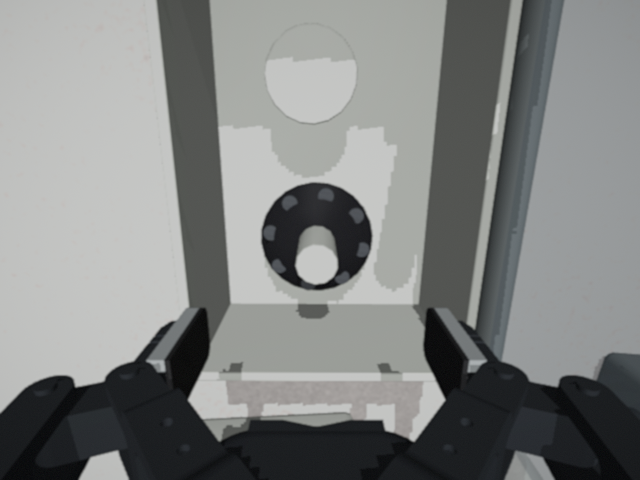

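The knob (316,265) is centred between the fingers. I descend and grip.

Request:
carry_out --motion '[{"gripper": 1,"dx": 0,"dy": -1,"dz": -20,"turn": 0},{"gripper": 1,"dx": 0,"dy": -1,"dz": -40,"turn": 0},{"gripper": 1,"dx": 0,"dy": -1,"dz": -60,"turn": 0},{"gripper": 1,"dx": 0,"dy": -1,"dz": -78,"turn": 0},{"gripper": 1,"dx": 0,"dy": -1,"dz": -90,"turn": 0},{"gripper": 1,"dx": 0,"dy": -1,"dz": -97,"turn": 0},{"gripper": 1,"dx": 0,"dy": -1,"dz": -99,"turn": 0},{"gripper": 1,"dx": 0,"dy": -1,"dz": -99,"turn": 0}]'

```text
clock: 14.55
ee_pos: [0.5298, -0.0893, 0.0487]
ee_rot: [[0.116, 0.993, 0.001], [0.993, -0.116, -0.0], [-0.0, 0.001, -1.0]]
contact_force: [-1.1, -0.6, 0.3]
finger_gap: 0.0856
```

Request:
carry_out --motion '[{"gripper": 0.1,"dx": 0,"dy": 0,"dz": 0,"turn": 0},{"gripper": 0.1,"dx": 0,"dy": 0,"dz": 0,"turn": 0},{"gripper": 0.1,"dx": 0,"dy": 0,"dz": 0,"turn": 0},{"gripper": 0.1,"dx": 0,"dy": 0,"dz": 0,"turn": 0},{"gripper": 0.1,"dx": 0,"dy": 0,"dz": 0,"turn": 0},{"gripper": 0.1,"dx": 0,"dy": 0,"dz": 0,"turn": 0},{"gripper": 0.1,"dx": 0,"dy": 0,"dz": 0,"turn": 0},{"gripper": 0.1,"dx": 0,"dy": 0,"dz": 0,"turn": 0},{"gripper": 0.1,"dx": 0,"dy": 0,"dz": 0,"turn": 0},{"gripper": 0.1,"dx": 0,"dy": 0,"dz": 0,"turn": 0}]'

```text
clock: 15.38
ee_pos: [0.5295, -0.0892, 0.0487]
ee_rot: [[0.116, 0.993, 0.001], [0.993, -0.116, -0.0], [-0.0, 0.001, -1.0]]
contact_force: [-1.6, 0.3, 5.3]
finger_gap: 0.0242
```

Request:
carry_out --motion '[{"gripper": 0.1,"dx": 0,"dy": 0,"dz": 5,"turn": 0},{"gripper": 0.1,"dx": 0,"dy": 0,"dz": 15,"turn": 0},{"gripper": 0.1,"dx": 0,"dy": 0,"dz": 32,"turn": 0},{"gripper": 0.1,"dx": 0,"dy": 0,"dz": 52,"turn": 0},{"gripper": 0.1,"dx": 0,"dy": 0,"dz": 72,"turn": 0},{"gripper": 0.1,"dx": 0,"dy": 0,"dz": 92,"turn": 0},{"gripper": 0.1,"dx": 0,"dy": 0,"dz": 112,"turn": 0},{"gripper": 0.1,"dx": 0,"dy": 0,"dz": 132,"turn": 0},{"gripper": 0.1,"dx": 0,"dy": 0,"dz": 142,"turn": 0},{"gripper": 0.1,"dx": 0,"dy": 0,"dz": 145,"turn": 0}]'

```text
clock: 16.22
ee_pos: [0.5306, -0.0895, 0.1957]
ee_rot: [[0.116, 0.993, 0.005], [0.993, -0.116, -0.001], [-0.001, 0.005, -1.0]]
contact_force: [-0.3, -0.2, -1.5]
finger_gap: 0.0247
```

Request:
carry_out --motion '[{"gripper": 0.1,"dx": 0,"dy": 0,"dz": 0,"turn": 0},{"gripper": 0.1,"dx": 0,"dy": 0,"dz": 0,"turn": 0},{"gripper": 0.1,"dx": 0,"dy": 0,"dz": 0,"turn": 0}]'

```text
clock: 16.47
ee_pos: [0.528, -0.0887, 0.1913]
ee_rot: [[0.116, 0.993, -0.003], [0.993, -0.116, 0.001], [0.001, -0.003, -1.0]]
contact_force: [0.3, -0.3, -1.9]
finger_gap: 0.0243
```

```bash
python3 snap.py wrist w9; python3 snap.py scene s9
python3 - <<'E'
from h import *
p,d,K,T=load("t7"); C=cloud(d,K,T); Z=C[...,2]
S=(C[...,2]>.0585)&(C[...,2]<.070)&(abs(C[...,0]-.46)<.08)&(abs(C[...,1]+.345)<.08)
Q=(C[S][:,:2]*1000).astype(np.float32); print(len(Q),np.median(Q,0),cv2.minEnclosingCircle(Q))
# edge-based: circle in scene and top images
for n,(u,v) in [("top0",(477,248)),("scene0",(195,380))]:
    p,d,K,T=load(n);C=cloud(d,K,T)
    S=(C[...,2]>.058)&(C[...,2]<.068)&(abs(C[...,0]-.46)<.075)&(abs(C[...,1]+.345)<.075)
    m=cv2.morphologyEx(S.astype(np.uint8),cv2.MORPH_OPEN,np.ones((5,5)))
    cs,_=cv2.findContours(m,0,1); c=max(cs,key=cv2.contourArea); e=cv2.fitEllipse(c); print(n,e,ray(*e[0],.062,K,T))
    q=(C[m>0][:,:2]*1000).astype(np.float32); print(cv2.minEnclosingCircle(q),q.mean(0))
E
```

```text
16.4667 [ 0.528  -0.0887  0.1913] [[0.116, 0.993, -0.003], [0.993, -0.116, 0.001], [0.001, -0.003, -1.0]] 0.024258626122524322 [ 0.25 -0.3  -1.91]
16.5167 [ 0.5281 -0.0888  0.1913] [[0.116, 0.993, -0.003], [0.993, -0.116, 0.001], [0.001, -0.003, -1.0]] 0.024693262762113245 [-0.08 -0.33 -1.25]
1609 [ 459.9109  -347.88516] ((454.5247497558594, -344.85797119140625), 69.18476867675781)
top0 ((471.2828063964844, 239.7245330810547), (18.578275680541992, 29.58382225036621), 114.15200805664062) [ 0.48067961 -0.33001476  0.062     ]
((458.9108581542969, -343.42706298828125), 64.15333557128906) [ 458.85605 -345.6065 ]
scene0 ((174.20016479492188, 384.837890625), (7.644030570983887, 11.309431076049805), 133.01913452148438) [ 0.43704828 -0.3733556   0.062     ]
((455.91534423828125, -334.11480712890625), 52.42120361328125) [ 452.51605 -349.8984 ]
```

View pics/w9.png

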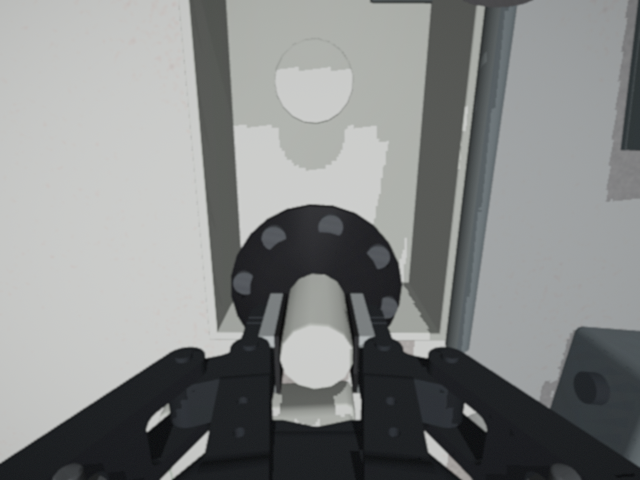

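View pics/s9.png

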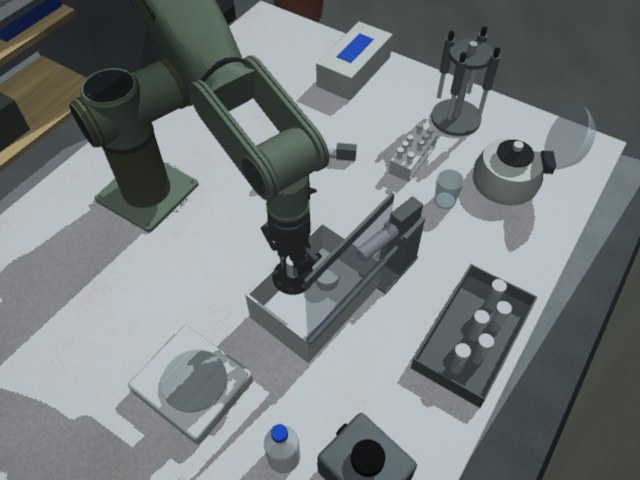

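The rotor hangs upright in the fingers (disc 232–400, knob 316,345), clear of the bin. The flap is still propped and the pot is still in the bin at (314,80). I'll carry it to the pan.

Request:
carry_out --motion '[{"gripper": 0.1,"dx": -5,"dy": -8,"dz": 0,"turn": 0},{"gripper": 0.1,"dx": -12,"dy": -24,"dz": 0,"turn": 0},{"gripper": 0.1,"dx": -20,"dy": -48,"dz": 0,"turn": 0},{"gripper": 0.1,"dx": -28,"dy": -74,"dz": 0,"turn": 0},{"gripper": 0.1,"dx": -36,"dy": -100,"dz": 0,"turn": 0},{"gripper": 0.1,"dx": -43,"dy": -126,"dz": 0,"turn": 0},{"gripper": 0.1,"dx": -50,"dy": -152,"dz": 0,"turn": 0},{"gripper": 0.1,"dx": -57,"dy": -178,"dz": 0,"turn": 0},{"gripper": 0.1,"dx": -63,"dy": -204,"dz": 0,"turn": 0},{"gripper": 0.1,"dx": -67,"dy": -226,"dz": 0,"turn": 0}]'

```text
clock: 17.4
ee_pos: [0.4606, -0.3172, 0.1926]
ee_rot: [[0.118, 0.993, -0.001], [0.993, -0.118, -0.0], [-0.0, -0.001, -1.0]]
contact_force: [0.8, 1.1, -1.3]
finger_gap: 0.0245
```

Request:
carry_out --motion '[{"gripper": 0.1,"dx": -1,"dy": -16,"dz": -2,"turn": 0},{"gripper": 0.1,"dx": -2,"dy": -26,"dz": -6,"turn": 0},{"gripper": 0.1,"dx": -2,"dy": -30,"dz": -14,"turn": 0},{"gripper": 0.1,"dx": -2,"dy": -30,"dz": -24,"turn": 0},{"gripper": 0.1,"dx": -2,"dy": -30,"dz": -34,"turn": 0},{"gripper": 0.1,"dx": -2,"dy": -30,"dz": -40,"turn": 0},{"gripper": 0.1,"dx": -2,"dy": -30,"dz": -42,"turn": 0},{"gripper": 0.1,"dx": -2,"dy": -30,"dz": -42,"turn": 0},{"gripper": 0.1,"dx": -2,"dy": -30,"dz": -42,"turn": 0}]'

```text
clock: 18.15
ee_pos: [0.4605, -0.3445, 0.151]
ee_rot: [[0.115, 0.993, -0.0], [0.993, -0.115, 0.0], [0.0, -0.0, -1.0]]
contact_force: [-1.1, -0.4, -1.5]
finger_gap: 0.0247
```

```bash
python3 snap.py wrist w10; python3 snap.py scene s10
```

```text
18.15 [ 0.4605 -0.3445  0.151 ] [[0.115, 0.993, -0.0], [0.993, -0.115, 0.0], [0.0, -0.0, -1.0]] 0.024733823991223047 [-1.11 -0.43 -1.53]
18.2 [ 0.4607 -0.3449  0.1515] [[0.116, 0.993, 0.001], [0.993, -0.116, -0.001], [-0.001, 0.001, -1.0]] 0.024413724860746878 [ 1.03 -0.5  -1.26]
```

View pics/w10.png

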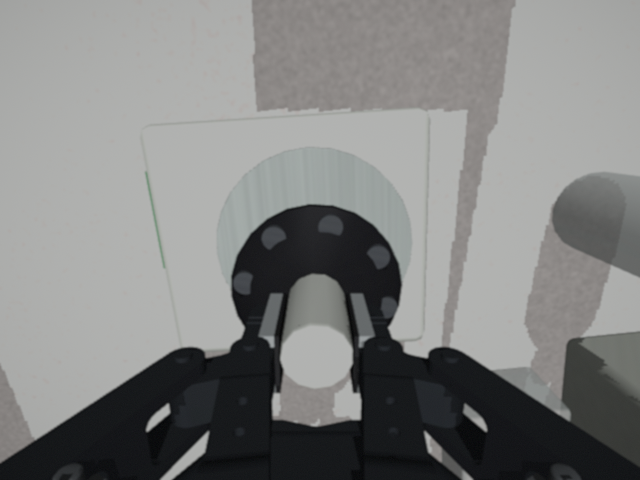

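View pics/s10.png

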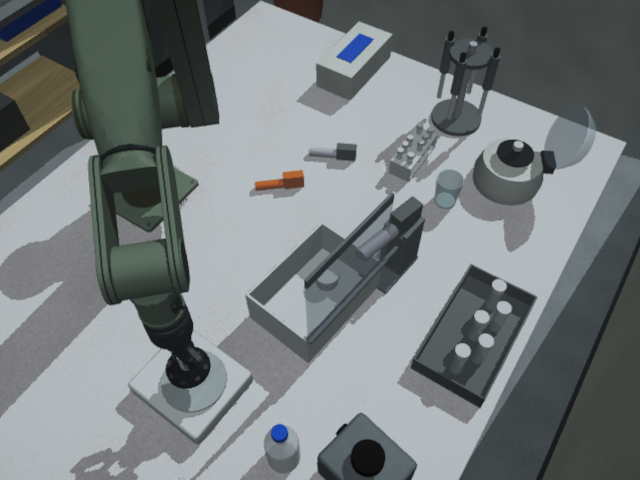

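The rotor is over the pan (pan disc 218–411, rotor disc 232–400), centred in x, with its underside about 45 mm above the pan. I lower it slowly.

Request:
carry_out --motion '[{"gripper": 0.1,"dx": -1,"dy": 0,"dz": -7,"turn": 0},{"gripper": 0.1,"dx": -1,"dy": 0,"dz": -15,"turn": 0},{"gripper": 0.1,"dx": -1,"dy": 0,"dz": -23,"turn": 0},{"gripper": 0.1,"dx": -1,"dy": 0,"dz": -30,"turn": 0},{"gripper": 0.1,"dx": -1,"dy": 0,"dz": -35,"turn": 0},{"gripper": 0.1,"dx": -1,"dy": 0,"dz": -38,"turn": 0},{"gripper": 0.1,"dx": -1,"dy": 0,"dz": -40,"turn": 0},{"gripper": 0.1,"dx": -1,"dy": 0,"dz": -41,"turn": 0},{"gripper": 0.1,"dx": -1,"dy": 0,"dz": -42,"turn": 0},{"gripper": 0.1,"dx": -1,"dy": 0,"dz": -42,"turn": 0}]'

```text
clock: 19.08
ee_pos: [0.4593, -0.3452, 0.1092]
ee_rot: [[0.116, 0.993, 0.0], [0.993, -0.116, -0.0], [-0.0, 0.0, -1.0]]
contact_force: [0.5, -0.2, -2.4]
finger_gap: 0.0244
```

Request:
carry_out --motion '[{"gripper": 0.1,"dx": 0,"dy": 0,"dz": -0.6,"turn": 0},{"gripper": 0.1,"dx": 0,"dy": 0,"dz": -1.2,"turn": 0},{"gripper": 0.1,"dx": 0,"dy": 0,"dz": -1.2,"turn": 0},{"gripper": 0.1,"dx": 0,"dy": 0,"dz": -1.2,"turn": 0}]'

```text
clock: 19.42
ee_pos: [0.4592, -0.3452, 0.108]
ee_rot: [[0.116, 0.993, 0.0], [0.993, -0.116, -0.0], [-0.0, 0.0, -1.0]]
contact_force: [0.0, 0.1, -2.6]
finger_gap: 0.0246
```

Expected contact is at a TCP height of about 0.1055, so I continue in small steps.

Request:
carry_out --motion '[{"gripper": 0.1,"dx": 0,"dy": 0,"dz": -0.5,"turn": 0},{"gripper": 0.1,"dx": 0,"dy": 0,"dz": -1,"turn": 0},{"gripper": 0.1,"dx": 0,"dy": 0,"dz": -1.5,"turn": 0},{"gripper": 0.1,"dx": 0,"dy": 0,"dz": -1.5,"turn": 0},{"gripper": 0.1,"dx": 0,"dy": 0,"dz": -1.5,"turn": 0}]'

```text
clock: 19.83
ee_pos: [0.4592, -0.3451, 0.1063]
ee_rot: [[0.116, 0.993, -0.0], [0.993, -0.116, 0.0], [0.0, -0.0, -1.0]]
contact_force: [1.3, 0.1, -1.8]
finger_gap: 0.0248
```

Request:
carry_out --motion '[{"gripper": 0.1,"dx": 0,"dy": 0,"dz": -0.4,"turn": 0},{"gripper": 0.1,"dx": 0,"dy": 0,"dz": -0.8,"turn": 0},{"gripper": 0.1,"dx": 0,"dy": 0,"dz": -0.8,"turn": 0},{"gripper": 0.1,"dx": 0,"dy": 0,"dz": -0.8,"turn": 0}]'

```text
clock: 20.17
ee_pos: [0.4593, -0.3452, 0.1058]
ee_rot: [[0.116, 0.993, 0.0], [0.993, -0.116, -0.0], [-0.0, 0.0, -1.0]]
contact_force: [0.2, -0.1, -0.3]
finger_gap: 0.0247
```

Request:
carry_out --motion '[{"gripper": 0.1,"dx": 0,"dy": 0,"dz": -0.3,"turn": 0},{"gripper": 0.1,"dx": 0,"dy": 0,"dz": -0.3,"turn": 0},{"gripper": 0.35,"dx": 0,"dy": 0,"dz": -0.3,"turn": 0},{"gripper": 0.5,"dx": 0,"dy": 0,"dz": -0.3,"turn": 0},{"gripper": 0.8,"dx": 0,"dy": 0,"dz": -0.3,"turn": 0},{"gripper": 1,"dx": 0,"dy": 0,"dz": -0.3,"turn": 0},{"gripper": 1,"dx": 0,"dy": 0,"dz": -0.3,"turn": 0},{"gripper": 1,"dx": 0,"dy": 0,"dz": -0.3,"turn": 0},{"gripper": 1,"dx": 0,"dy": 0,"dz": -0.3,"turn": 0},{"gripper": 1,"dx": 0,"dy": 0,"dz": -0.3,"turn": 0}]'

```text
clock: 21.0
ee_pos: [0.4592, -0.3451, 0.1053]
ee_rot: [[0.116, 0.993, -0.0], [0.993, -0.116, -0.0], [-0.0, 0.0, -1.0]]
contact_force: [-0.6, 0.9, -0.9]
finger_gap: 0.0853
```

Request:
carry_out --motion '[{"gripper": 1,"dx": 0,"dy": 0,"dz": 8,"turn": 0},{"gripper": 1,"dx": 0,"dy": 0,"dz": 20,"turn": 0},{"gripper": 1,"dx": 0,"dy": 0,"dz": 40,"turn": 0},{"gripper": 1,"dx": 0,"dy": 0,"dz": 65,"turn": 0},{"gripper": 1,"dx": 0,"dy": 0,"dz": 95,"turn": 0},{"gripper": 1,"dx": -20,"dy": 0,"dz": 125,"turn": 0},{"gripper": 1,"dx": -40,"dy": 0,"dz": 150,"turn": 0},{"gripper": 1,"dx": -60,"dy": 0,"dz": 160,"turn": 0},{"gripper": 1,"dx": -70,"dy": 0,"dz": 160,"turn": 0},{"gripper": 1,"dx": -70,"dy": 0,"dz": 160,"turn": 0}]'

```text
clock: 21.83
ee_pos: [0.3882, -0.3456, 0.267]
ee_rot: [[0.118, 0.993, 0.002], [0.993, -0.118, -0.002], [-0.002, 0.002, -1.0]]
contact_force: [0.8, 0.4, -1.5]
finger_gap: 0.0856
```

```bash
python3 snap.py scene s11; python3 snap.py wrist w11; python3 snap.py top t11
python3 - <<'E'
from h import *
for n in ["w11","t11"]:
    p,d,K,T=load(n); C=cloud(d,K,T); Z=C[...,2]
    for a,x,y,w,zl,zh in [("knob",.459,-.345,.04,.125,.15),("block",.648,.16,.05,.195,.215),("pot",.544,.022,.045,.035,.05)]:
        k=(abs(C[...,0]-x)<w)&(abs(C[...,1]-y)<w)&(Z>zl)&(Z<zh)&(d>0); Q=C[k]
        if len(Q)>9: print(n,a,len(Q),np.round(np.median(Q,0),4),cv2.minEnclosingCircle((Q[:,:2]*1000).astype(np.float32)),cv2.minAreaRect((Q[:,:2]*1000).astype(np.float32)))
E
```

```text
21.8333 [ 0.3882 -0.3456  0.267 ] [[0.118, 0.993, 0.002], [0.993, -0.118, -0.002], [-0.002, 0.002, -1.0]] 0.08557444993074874 [ 0.8   0.42 -1.49]
21.8833 [ 0.3887 -0.345   0.2655] [[0.118, 0.993, 0.001], [0.993, -0.118, -0.0], [-0.0, 0.001, -1.0]] 0.08521585747708339 [ 0.59  0.43 -0.19]
21.9333 [ 0.389  -0.3447  0.2646] [[0.117, 0.993, -0.0], [0.993, -0.117, 0.001], [0.001, -0.0, -1.0]] 0.08543953259686037 [-0.05 -0.96  0.2 ]
w11 knob 1025 [ 0.4577 -0.3426  0.1402] ((458.7255859375, -344.23431396484375), 12.921128273010254) ((458.8248596191406, -344.0826721191406), (25.357011795043945, 24.966794967651367), 11.66878890991211)
t11 knob 99 [ 0.4599 -0.3434  0.14  ] ((458.9189453125, -344.1534423828125), 12.771482467651367) ((459.0987854003906, -343.66778564453125), (22.132871627807617, 23.23405647277832), 1.3958855867385864)
t11 block 431 [0.6466 0.1595 0.204 ] ((648.0682983398438, 159.5276336669922), 36.889827728271484) ((647.1920776367188, 159.43157958984375), (70.43255615234375, 33.03205490112305), 76.38215637207031)
t11 pot 376 [0.5381 0.0211 0.0427] ((538.24853515625, 20.66248893737793), 28.74919319152832) ((537.5430297851562, 20.108165740966797), (55.43964767456055, 55.060028076171875), 1.4094340801239014)
```

View pics/s11.png

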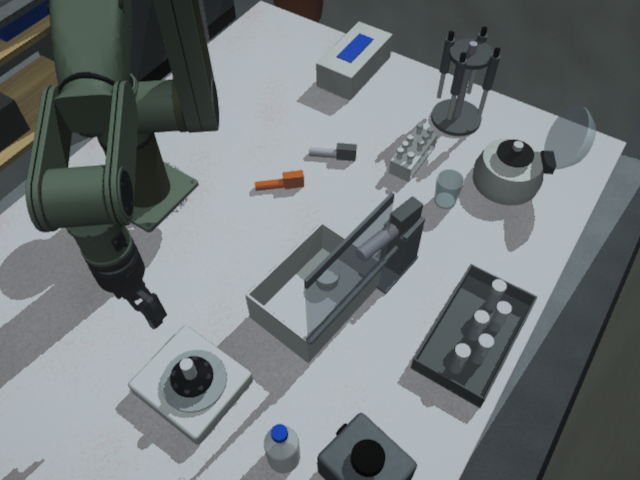

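View pics/w11.png

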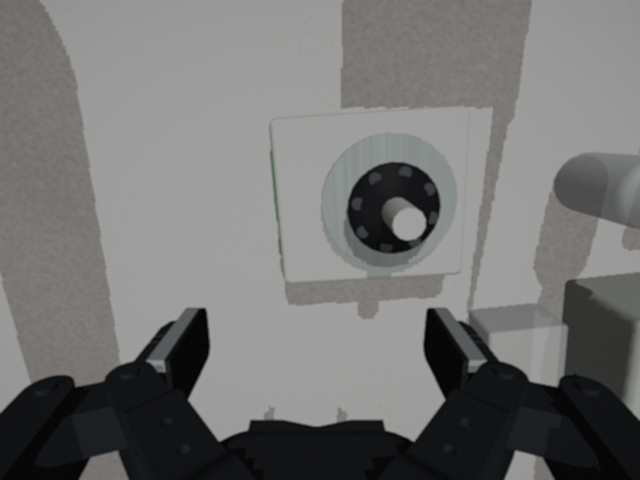

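The rotor stands upright in the middle of the pan (knob at 408,222, disc centred in the pan). The flap is propped, the pot is in the bin and the bystanders are unmoved, so I hand in.

```bash
python3 -c "
from bench import arm; print(arm.finish_job())"
```

```text
the job is handed in; nothing more can be done
None
```

The job is done and handed in at about 22 s of the 72 s allowed; the interface gives no verdict, so success is judged from my own last checks.

**What I did:** I gripped the large grey prop by its block, slid its bar under the flap's front lip and raised the flap. I laid the block in the rest on the column and let go. Then I took the rotor by its knob, lifted it out of the bin and set it on the balance pan.

**Last checks, from the top and wrist depth and the scene picture:**
- **Rotor:** upright, with its knob centre at (459, -344) mm, about 1 mm from the pan centre I measured. The knob top was at 140 mm, which matches it standing on the pan. The touch-down changed the wrist force by only about 2 N.
- **Prop:** block centre at about (647, 159) mm, within 1 mm of the rest's middle. It lies flat on the floor of the rest and turned about 7° after release.
- **Flap:** standing steeply on the bar in the picture, and not moved since I let go. I did not measure its angle or the contact force directly.
- **Pot and bystanders:** the pot is still in the bin. Beaker, bottle and rack look unmoved in the picture.
- **Gripper:** clear of everything.

**Disagreements:**
- **Pot:** my first reading, through the clear flap, differed from the last by about 6 mm. I put that down to the rough first reading.
- **Scene camera:** its depth for the prop block and the knob was noisier than the other cameras, so I did not use it.

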